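# Bring the marked dish under the objective and switch on its lamp

### The job

Slide the tray along the microscope's slide-way, without lifting it, until the red dot on the marked dish sits centred under the tip of the objective, and turn the lamp selector so that it clicks in at the green mark. Either may be done first; keep both dishes in their pockets and leave the other things on the bench where they are.

Things in the scene. Friction and masses are not known exactly. Their poses are not given: they have to be found in the camera images.
- microscope: White inspection microscope, fixed. Origin: on the bench top straight below the objective; z up; its y axis runs along the slide-way. Foot 200 x 160 mm (x, y) and column 60 x 60 mm, 0.28 m tall, centred at y = -200 mm; an arm 55 mm wide, 0.22 to 0.27 m above the bench, reaches from the column to the objective at y = 0; camera on top, up to 0.36 m.
- slideway (a point): Point on the slide-way's dark steel bed below the objective, 20 mm above the bench; axes as the microscope's. The bed is 130 mm wide and runs from y = -140 to +280 mm. Two aluminium rails, 8 mm above the bed, 64 mm apart inside (x = -32 and +32 mm), let the tray slide along y only. An end stop stands at y = -120 mm; the finished tray does not reach it.
- objective_tip (a point): Lower end of the objective, a steel barrel 30 mm in diameter tapering to a 12 mm tip, pointing down, fixed 60 mm above the bench, 23 mm above the dish lids.
- tray: Loose grey tray, 0.25 to 0.5 kg, 60 mm (x) by 200 mm (y), floor 4 mm thick, on the bed between the rails, 2 mm play each side, its axes within 0.05 rad of the microscope's. Origin: centre of its underside. Dish pockets centred at y = -72 and -26 mm, walls 8 mm above its floor; bare floor from y = 0 to 88 mm. It starts 105 to 165 mm to the objective's +y side and must go towards -y.
- tray_tab (a point): Top centre of the orange upright tab at the tray's +y end, 93 mm from its origin, 59 mm above the bench: 44 mm wide (x), 10 mm thick (y), 35 mm high. Both flat faces are free: push it towards -y from outside, pull it back from inside, or pinch it from above. Outer face 5 mm beyond this point, tray's end 2 mm further. The tray slides with 1 to 3 N and stops where left.
- red_dish: The marked dish: white, round, 35 mm in diameter, 13 mm high, 20 g, with a red dot 20 mm in diameter in the middle of its lid. It sits loose (2 mm play to each side) in one of the tray's two pockets, either one. Origin: centre of its underside, straight below the dot; 24 mm above the bench.
- blue_dish: The other dish, the same but with a blue dot, in the other pocket. Origin: centre of its underside.
- lamp_box: White lamp control box, fixed, 160 x 140 x 55 mm (x, y, z), a black selector knob in the middle of its top. Three round marks, 18 mm in diameter, lie on a circle of 46 mm radius about the knob: black (off) towards the box's +x, green and yellow 0.75 rad to either side of it; which is on which side varies. Origin: centre of its underside.
- selector (a joint): Angle of the knob (rad), 0 at the black mark, growing anticlockwise seen from above. Detents at -0.75, 0 and +0.75, each at a mark; it starts at 0. About 0.07 N m turns it out of a detent; released within some 0.25 rad of a detent it springs in by itself. Stops at -0.8 and +0.8.
- selector_grip (a point): On the knob's axis, at mid-height of its grip bar, 78 mm above the bench. The bar is 50 mm long, 14 mm thick and 26 mm high (65 to 91 mm above the bench) on a disc 54 mm in diameter. The point's x axis points along the bar to the end with the white line (the pointer), z up.
- selector_pointer (a point): Point on the circle of marks straight ahead of the knob's white pointer line, 46 mm from the axis; at a detent it lies over the centre of a mark.
- green_mark: The green round mark on the lamp box, 18 mm in diameter. Origin: its centre, on the box's top face.
- yellow_mark: The yellow round mark on the lamp box, not wanted. Origin: its centre.
- amber_bottle: Amber glass bottle, 60 mm in diameter, 130 mm tall, on the bench near the work; leave it where it is. Origin: centre of its underside.
- beaker: Glass beaker, 72 mm in diameter, 90 mm tall, on the bench near the work; leave it where it is. Origin: centre of its underside.
- slide_box: Blue box for glass slides, 90 x 170 x 35 mm, on the bench near the work; leave it where it is. Origin: centre of its underside.
- tip_box: Yellow pipette tip box, 85 x 120 x 70 mm, on the bench near the work; leave it where it is. Origin: centre of its underside.
- jar: Clear jar with a red cap, 68 mm in diameter, 80 mm tall, on the bench near the work; leave it where it is. Origin: centre of its underside.
Mind the look-alikes: they are no part of the job. What is shaped like the lamp_box but purple is not meant. Leave any purple look-alike of the blue_dish alone.

How it is judged:
By the outcome, as a careful person would: the job done as asked, in the order asked, and still so for the second after the job is handed in, with the robot touching nothing.
It also fails if it takes over 45 s, if anything falls off the work surface, if the arm or the gripper's body presses on something with over 40 N, if the wrist force passes 120 N, or if a joint passes its speed limit or range.

### The arm

A 7-joint arm with a two-finger parallel gripper is mounted at the origin on the work surface. World frame = base frame: x ahead of the robot, y to its left, z up, the work surface at z = 0. Lengths are in m, angles in degrees, forces in N, time in s.
With the tool pointing down it reaches from about 0.35 to 0.775 m from the base axis. Payload 3.1 kg.
Tool frame: the origin (TCP) lies on the centre line of the jaws, within the pads' length; the fingertips stand 17 mm ahead of it and the grasp point (between the pads) lies 2 mm behind it (robot.tip_reach is the distance from the TCP to the fingertips, in m); z points along the fingers, y is the line along which they close (so a half turn about z gives the same grasp; the last joint's range is limited). The gripper opens to 85 mm and grips with 20 to 120 N. Pads are 22 mm wide; open, the fingers measure 114 mm over their backs; the gripper's body (76 mm by 85 mm) begins 54 mm behind the grasp point. The pads swing forward as they close: fully open they stand 13 mm farther back than shut.
Start: joints at [-2.389, 17.813, 0.802, 86.603, -0.252, 75.585, -1.558], TCP at [0.55, 0, 0.248] pointing down, gripper open.
Joint ranges: [-154.91, 154.91], [-16.99, 109.72], [-72.82, 74.43], [7.12, 147.25], [-82.49, 262.49], [11.32, 116.49], [-174.64, 174.64]. Speed limits (degrees/s): [159.86, 159.86, 180, 180, 180, 180, 180].

### API

Orientations are given as [roll, pitch, yaw] about the fixed x, y, z axes, in that order (R = Rz(yaw) Ry(pitch) Rx(roll)).
In Python, from station import robot, fingers, vision, workorder, recognise gives the robot as it stands. Calls block until the motion is done:
- robot.move_to(position, orientation): joint-space move of the TCP to a pose.
- robot.line_to(position, orientation=None, velocity=0.15, f_stop=None): straight line of the TCP; orientation=None keeps the orientation; velocity is the mean speed in m/s. With f_stop (N) it stops when the force on the tool has changed by that much, and returns True; else False.
- robot.move_j(angles): joint-space move.
- fingers.gripper_to(opening, force=None): opening from 0.0 (shut) to 1.0 (fully open); force is the grip in N (None keeps the last); returns when the fingers have stopped.
- robot.pause(seconds).
- robot.inverse_kinematics(position, orientation): joint angles nearest the present ones, or None.
- vision.grab_frame(name): name is "scene" or "side" or "wrist"; returns the picture (384x512x3 uint8, red, green, blue); there is no depth.
- vision.calibration(name): a dict with "mtx" (3x3 intrinsics, pixels), "extrinsics" (4x4, takes a point from world to camera coordinates); the wrist camera has in their place "T_tool_cam" (4x4, takes a point from camera to tool coordinates, whose origin is the TCP and whose axes are the flange's). Camera axes: x right, y up, looking along -z (the intrinsics and any distortion apply to the point x, -y, -z); pixel columns grow to the right and rows downward; lengths in m; the calibration is good to about 2 mm. A picture is of the moment at which its call begins: read the wrist's pose just before it. calibration takes no time and is no camera call.
A pose or a line that the arm cannot do raises robot.PlanningError and nothing moves.
- workorder.close_job(): hands the job in; it is judged then, once.
Trained networks look in the newest picture that a camera, given by its name, has taken for a name from the list of things; names that differ only in an ending like _2 or _b are one class to them, and where a whole thing is asked for, a point or a joint stands for the part that bears it (a point fixed in the world has none). Each returns a list of dicts, best first, with "p" (0 to 1); they miss things now and then, are a little off and sometimes report something else, mostly with a low value. They report only what shows in the picture. A call takes as long as a camera call. They do not tell look-alikes from the thing itself.
- recognise(label, camera): "rect" ([centre column, centre row, width, height] in pixels, round what is visible of it).
Readings, each from a call of its own:
- robot.current_time_s(): time.
- robot.current_joint_positions(): joint angles.
- robot.current_dq(): joint speeds.
- robot.current_joint_torque(): joint torques, N m.
- robot.current_tool_pos(): TCP position.
- robot.current_eef_rot(): TCP orientation.
- robot.current_contact_force(): force on the tool from outside, world axes, zero at the start.
- robot.current_torque(): the same for the moment, N m.
- robot.current_finger_gap(): opening from 0.0 (shut) to 1.0 (fully open).
- robot.current_gripper_force(): force on a finger pad.
Only numpy, scipy, OpenCV 4.12 (cv2) and the standard library are available. Lean on these libraries where they do the work, as an engineer would, in place of code of your own. Each camera call takes 0.05 s, during which the arm holds its last target. There are 200 camera calls.

## Working session

There is one attempt and no reset: what is moved stays moved. The work goes in short steps, each a Python script; the robot and the scene stay as the last script left them, time stands still between calls to the robot, and variables do not carry over. Pictures are saved under pics/ and viewed, at most 10 in all, crops included, and the job is handed in when it is done.

```bash
mkdir -p pics; ls; python3 - <<'E'
from station import robot, fingers, vision, workorder, recognise
import cv2,numpy as np
ims=[]
for n in("scene","side"):
    im=vision.grab_frame(n); cv2.imwrite(f"pics/{n}0.png",im[:,:,::-1])
    c=vision.calibration(n); print(n,{k:np.round(v,4).tolist() if not isinstance(v,str) else v for k,v in c.items()})
    for l in("microscope","tray","tray_tab","red_dish","blue_dish","lamp_box","selector","green_mark","yellow_mark"):
        print(l,[(round(d["p"],2),np.round(d["rect"]).tolist()) for d in recognise(l,n)][:3])
print({k:np.round(v,4).tolist() for k,v in vision.calibration("wrist").items()})
print(robot.current_time_s(),robot.current_eef_rot(),robot.tip_reach)
E
```

```text
pics
scene {'mtx': [[378.8615, 0.0, 256.6313], [0.0, 378.8615, 190.153], [0.0, 0.0, 1.0]], 'extrinsics': [[-0.8003, 0.5994, -0.0138, 0.3666], [-0.382, -0.492, 0.7823, 0.1445], [0.4622, 0.6314, 0.6227, -1.4157], [0.0, 0.0, 0.0, 1.0]]}
microscope [(0.82, [229.0, 162.0, 146.0, 154.0])]
tray [(0.59, [257.0, 201.0, 51.0, 38.0])]
tray_tab [(0.77, [255.0, 200.0, 54.0, 37.0]), (0.28, [228.0, 162.0, 147.0, 159.0])]
red_dish [(0.63, [325.0, 237.0, 23.0, 18.0]), (0.57, [240.0, 133.0, 21.0, 19.0]), (0.42, [240.0, 186.0, 13.0, 6.0])]
blue_dish [(0.49, [250.0, 195.0, 13.0, 9.0]), (0.47, [228.0, 163.0, 147.0, 154.0])]
lamp_box [(0.73, [390.0, 212.0, 72.0, 62.0]), (0.6, [324.0, 251.0, 84.0, 64.0])]
selector [(0.91, [324.0, 240.0, 15.0, 20.0]), (0.66, [390.0, 200.0, 16.0, 18.0])]
green_mark []
yellow_mark []
side {'mtx': [[379.8048, 0.0, 256.376], [0.0, 379.8048, 193.1351], [0.0, 0.0, 1.0]], 'extrinsics': [[-0.8735, -0.4866, -0.016, 0.4362], [0.3713, -0.6872, 0.6244, -0.1983], [-0.3148, 0.5394, 0.781, -0.9486], [0.0, 0.0, 0.0, 1.0]]}
microscope [(0.95, [274.0, 149.0, 115.0, 199.0])]
tray [(0.96, [258
[... 214 characters left out ...]
 190.0, 8.0, 14.0]), (0.33, [258.0, 204.0, 47.0, 58.0])]
lamp_box [(0.77, [208.0, 284.0, 87.0, 85.0]), (0.69, [312.0, 339.0, 93.0, 89.0]), (0.54, [207.0, 276.0, 20.0, 26.0])]
selector [(0.79, [208.0, 278.0, 26.0, 26.0]), (0.6, [311.0, 335.0, 26.0, 28.0]), (0.24, [276.0, 150.0, 114.0, 201.0])]
green_mark [(0.4, [204.0, 260.0, 4.0, 5.0])]
yellow_mark [(0.55, [189.0, 279.0, 6.0, 6.0]), (0.51, [208.0, 276.0, 22.0, 27.0])]
{'mtx': [[279.2561, 0.0, 254.6292], [0.0, 279.2561, 192.3744], [0.0, 0.0, 1.0]], 'T_tool_cam': [[-0.0002, 0.9612, 0.2759, 0.0709], [1.0, 0.0001, 0.0003, -0.0006], [0.0003, 0.2759, -0.9612, -0.1246], [0.0, 0.0, 0.0, 1.0]]}
1.0 [1.79998226e+02 2.72498136e-03 9.00023993e+01] 0.017
```

```bash
python3 -c "
import cv2,numpy as np
a=cv2.imread('pics/scene0.png');b=cv2.imread('pics/side0.png')
cv2.imwrite('pics/s1.png',cv2.resize(a[80:330,130:460],None,fx=2.4,fy=2.4,interpolation=2))
cv2.imwrite('pics/s2.png',cv2.resize(b[40:384,120:420],None,fx=1.74,fy=1.74,interpolation=2))"
```

```text
(no output)
```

View pics/s1.png

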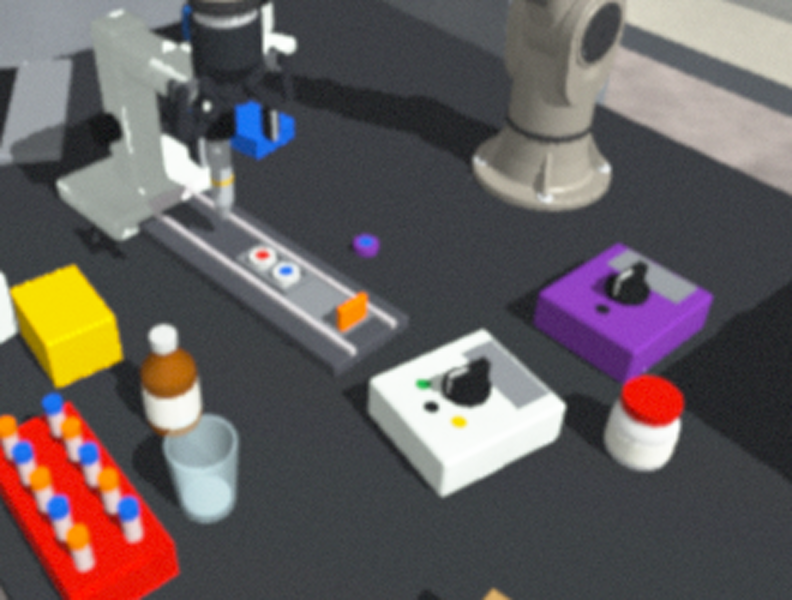

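View pics/s2.png

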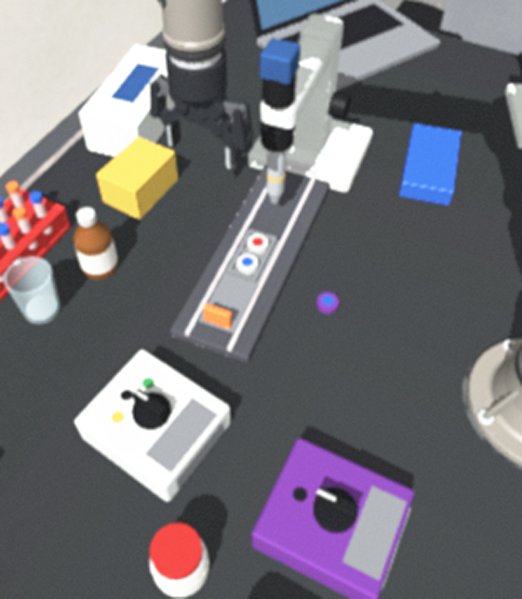

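The scene shows the red dish in the far pocket (about 239,187), the blue dish next to it and the orange tab at about (276,210). The white lamp box is at about (324,250), with green on the upper-left side and yellow on the lower-right. The side view agrees, and the purple box is the decoy.

```bash
cat > h.py <<'E'
from station import robot, fingers, vision, workorder, recognise
import cv2,numpy as np
from scipy.spatial.transform import Rotation as Rn
def cam(n,pose=None):
    c=vision.calibration(n);K=c["mtx"]
    if n=="wrist":
        p,r=pose; T=np.eye(4);T[:3,:3]=Rn.from_euler("xyz",r,degrees=True).as_matrix();T[:3,3]=p
        E=np.linalg.inv(T@c["T_tool_cam"])
    else:E=np.array(c["extrinsics"])
    return np.array(K)@np.diag([1,-1,-1])@E[:3]
def proj(P,X):
    q=P@np.r_[X,1];return q[:2]/q[2]
def onz(P,uv,z):
    A=np.c_[P[:,0],P[:,1],-np.r_[uv,1]];return np.linalg.solve(A,-(P[:,2]*z+P[:,3]))[:2]
def tri(P1,a,P2,b):
    X=cv2.triangulatePoints(P1,P2,np.float64(a).reshape(2,1),np.float64(b).reshape(2,1))[:,0];return X[:3]/X[3]
HUE=dict(red=(0,5),orange=(6,18),yellow=(22,32),green=(45,80),blue=(100,125))
def blob(im,col,c,r=10,smin=110,vmin=60):
    """centroid of pixels of the colour within r of c"""
    h=cv2.cvtColor(im,cv2.COLOR_RGB2HSV);lo,hi=HUE[col]
    m=(h[...,0]>=lo)&(h[...,0]<=hi)
    if col=="red": m|=h[...,0]>=174
    m&=(h[...,1]>smin)&(h[...,2]>vmin)
    v,u=np.nonzero(m);k=np.hypot(u-c[0],v-c[1])<r
    return np.array([u[k].mean(),v[k].mean()]),int(k.sum())
def pose(): return robot.current_tool_pos(),robot.current_eef_rot()
E
cat > t.py <<'E'
from h import *
a=cv2.imread('pics/scene0.png')[...,::-1].copy();b=cv2.imread('pics/side0.png')[...,::-1].copy()
A,B=cam("scene"),cam("side")
s=lambda u,v:(u/2.4+130,v/2.4+80)
d=lambda u,v:(u/1.74+120,v/1.74+40)
for n,col,p,q,r,z in(("red","red",s(262,256),d(257,241),6,.037),("blue","blue",s(286,270),d(247,262),6,.037),("tab","orange",s(352,312),d(218,316),14,.045),
   ("green","green",s(423,384),d(148,383),7,.055),("yellow","yellow",s(459,422),d(118,417),7,.055)):
    x,i=blob(a,col,p,r);y,j=blob(b,col,q,r)
    print(n,x.round(1),y.round(1),i,j,tri(A,x,B,y).round(4),onz(A,x,z).round(4),onz(B,y,z).round(4))
print("black",onz(A,s(431,406),.055),onz(B,d(127,394),.055))
print("knobtop",tri(A,s(470,372),B,d(150,400)))
print("tip",tri(A,s(225,213),B,d(274,200)))
print("bedcorners",onz(A,s(337,368),.02),onz(A,s(407,320),.02),onz(B,d(174,332),.02),onz(B,d(248,356),.02))
print("railends",onz(A,s(352,351),.028),onz(A,s(394,324),.028),onz(B,d(188,333),.028),onz(B,d(232,348),.028))
print("bottle",onz(A,s(163,332),.13),"beaker",onz(A,s(203,430),.09))
E
python3 t.py
```

```text
red [238.8 185.9] [268.  178.5] 12 16 [ 0.4889 -0.0517  0.0383] [ 0.4879 -0.0535] [ 0.4893 -0.0524]
blue [248.8 192.1] [261.9 189.9] 12 14 [ 0.4835 -0.0048  0.0402] [ 0.4811 -0.0088] [ 0.4845 -0.0064]
tab [276.2 209.6] [244.9 221.3] 142 142 [0.4705 0.1125 0.0431] [0.4718 0.1138] [0.4696 0.1139]
green [306.  239.8] [204.9 259.6] 13 17 [0.494  0.2635 0.0569] [0.4927 0.2622] [0.4947 0.2628]
yellow [320.8 255.5] [187.  279.2] 19 20 [0.5016 0.3262 0.0574] [0.4999 0.3244] [0.5025 0.3259]
black [0.50765453 0.29184003] [0.50945894 0.29181301]
knobtop [0.46337253 0.29833358 0.08618611]
tip [ 0.49611369 -0.12423249  0.06707571]
bedcorners [0.52928548 0.15969083] [0.40925385 0.14726372] [0.52214574 0.15778196] [0.40232505 0.14088817]
railends [0.5029163  0.15469443] [0.43286311 0.14938103] [0.49906463 0.15319013] [0.42748963 0.14438914]
bottle [0.70925287 0.09316477] beaker [0.73102374 0.20071309]
```

```bash
cat > k.py <<'E'
from h import *
g=np.array([.494,.2632]);y=np.array([.5016,.3258])
n=(y-g)/np.linalg.norm(y-g); x=np.array([n[1],-n[0]]); c=(g+y)/2-.0337*x; al=np.degrees(np.arctan2(x[1],x[0]))
print(c,al)
q=[robot.inverse_kinematics([*c,.088],[180,0,al+o+e]) for o in(0,180) for e in (0,-43)]
print([None if v is None else np.round(v) for v in q])
o=0 if q[0] is not None and q[1] is not None else 180
fingers.gripper_to(.6,20)
robot.move_to([*c,.20],[180,0,al+o])
p=pose();im=vision.grab_frame("wrist");cv2.imwrite("pics/w1.png",im[...,::-1]);P=cam("wrist",p)
for nm,col,X in(("green","green",g),("yellow","yellow",y)):
    uv=proj(P,[*X,.055]);
    try:b,k=blob(im,col,uv,30);print(nm,uv,b,k,onz(P,b,.055))
    except Exception as e:print(nm,uv,e)
print(proj(P,[*c,.091]),robot.current_time_s(),o)
E
python3 k.py
```

```text
[0.46434565 0.29856155] -6.922160384708852
[array([ -39.,   26.,    7.,   99.,   -4.,   55., -128.]), array([ -45.,   26.,   14.,   99.,   -8.,   55., -168.]), array([-20.,  28., -20.,  98.,  11.,  56.,  39.]), array([-24.,  27., -14.,  98.,   8.,  56.,  -1.])]
green [287.53878438 151.17824402] [286.28125    153.07421875] 256 [0.49232513 0.26456852]
yellow [222.15107428 151.23081435] [221.47191011 153.22097378] 267 [0.49978109 0.32674641]
[254.84780257 195.41516871] 3.4167 0
```

View pics/w1.png

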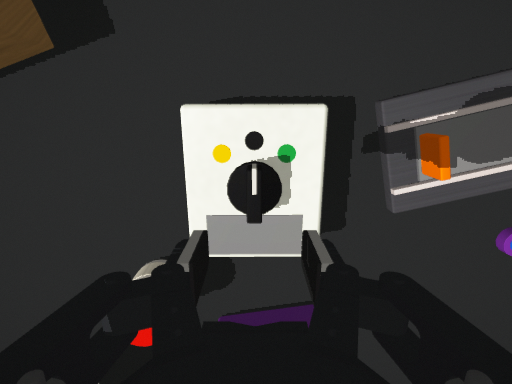

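The wrist view shows the knob at (254,188), its pointer at black (254,140) and green at (287,153) on the right. This agrees with the estimate. Next I grasp the knob and turn it clockwise.

```bash
cat > k2.py <<'E'
from h import *
c=np.array([.4635,.2992]);al=-6.9
print(robot.line_to([*c,.089],[180,0,al],velocity=.12,f_stop=8),robot.current_tool_pos())
fingers.gripper_to(0,20)
print("gap",robot.current_finger_gap(),robot.current_gripper_force(),robot.current_contact_force())
try:
    for k in range(1,4): robot.line_to([*c,.089],[180,0,al-43*k/3],velocity=.05)
except robot.PlanningError as e: print(e)
print(pose(),robot.current_contact_force(),robot.current_torque(),robot.current_joint_positions()[6])
fingers.gripper_to(.6)
robot.line_to([*c,.20],velocity=.15)
im=vision.grab_frame("wrist");cv2.imwrite("pics/w2.png",im[...,::-1])
print(robot.current_time_s())
E
python3 k2.py
```

```text
False [0.46418003 0.29962548 0.08985437]
gap 0.15733976200077815 24.06929701566696 [-0.38218274 -1.90215716  4.17061701]
(array([0.4636699 , 0.29845069, 0.08975967]), array([ 1.79974607e+02, -4.52678468e-02, -4.99461520e+01])) [-2.13524283 -2.48245996  6.45963178] [-0.6265966   0.31724234  0.0162045 ] -168.16057339257117
7.5
```

View pics/w2.png

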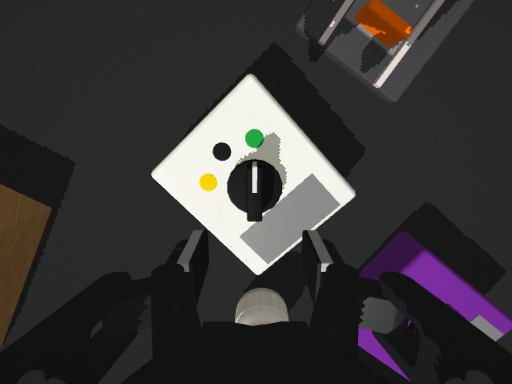

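The pointer now points at the green mark (254,138), so the selector is done. Next is the tray tab.

```bash
cat > p.py <<'E'
from h import *
robot.move_to([.472,.09,.20],[180,0,6])
p=pose();im=vision.grab_frame("wrist");cv2.imwrite("pics/w3.png",im[...,::-1]);P=cam("wrist",p)
uv=proj(P,[.4705,.1125,.059]);b,k=blob(im,"orange",uv,60);print(uv,b,k,onz(P,b,.055))
for nm,col,X in(("red","red",[.4889,-.0517,.037]),("blue","blue",[.4835,-.0048,.037])):
    uv=proj(P,X)
    try:b,k=blob(im,col,uv,25);print(nm,uv,b,k,onz(P,b,.037))
    except Exception as e:print(nm,uv,e)
m=(cv2.cvtColor(im,cv2.COLOR_RGB2GRAY)>150).astype(np.uint8)*255
L=cv2.HoughLinesP(m,1,np.pi/720,60,minLineLength=80,maxLineGap=15)
for l in ([] if L is None else L[:12,0]):
    a,c=onz(P,l[:2],.028),onz(P,l[2:],.028);d=c-a;print(l,a.round(4),c.round(4),np.degrees(np.arctan2(d[1],d[0])).round(2)%180)
print(robot.current_time_s())
E
python3 p.py
```

```text
[233.50768201 184.73569421] [233.21875    181.86284722] 576 [0.47233818 0.11324181]
red [391.69686134 178.55058469] [389.475      179.68571429] 280 [ 0.48744782 -0.04966509]
blue [346.86412792 178.9529812 ] [346.09701493 179.73134328] 268 [ 0.48258353 -0.00416029]
[198 146 511 143] [0.5003 0.1549] [ 0.5379 -0.1715] 96.57
[199 149 511 144] [0.4973 0.1537] [ 0.5369 -0.1719] 96.94
[202 207 453 207] [0.4328 0.1471] [ 0.4624 -0.1325] 96.05
[202 209 459 210] [0.4304 0.147 ] [ 0.4597 -0.1402] 95.82
[282 206 452 206] [0.4434 0.0581] [ 0.4635 -0.131 ] 96.05
[202 208 456 208] [0.4316 0.147 ] [ 0.4616 -0.1362] 96.05
[322 210 419 210] [0.4435 0.0127] [ 0.4549 -0.0956] 96.05
[304 143 386 143] [0.5151 0.0443] [ 0.5242 -0.0413] 96.02
[  0 140 118 141] [0.4848 0.3619] [0.4967 0.2387] 95.54
[  0  89 120 118] [0.5361 0.3544] [0.5205 0.2359] 82.47
[326 148 511 145] [0.5124 0.0204] [ 0.5359 -0.1723] 96.95
[202 211 288 211] [0.428  0.1469] [0.4382 0.0506] 96.05
8.75
```

View pics/w3.png

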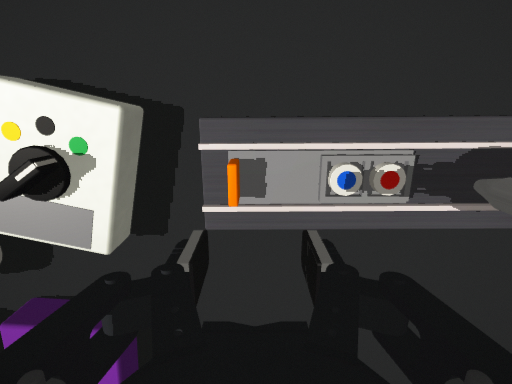

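The wrist view shows the tab at (233,182), the red dish at (390,180), blue at (346,180) and the slide axis along the image. I'll pinch the tab from above and slide the tray about 60 mm, then check.

```bash
cat > m.py <<'E'
from h import *
a=np.radians(96.1);u=-np.array([np.cos(a),np.sin(a)])
c=np.array([.4715,.1128])
fingers.gripper_to(.5,20)
robot.move_to([*c,.11],[180,0,6.1])
print(robot.line_to([*c,.056],velocity=.1,f_stop=8),robot.current_contact_force())
fingers.gripper_to(0,20)
t=robot.current_tool_pos();print("gap",robot.current_finger_gap(),t,robot.current_contact_force())
robot.line_to([*(c+.06*u),.056],velocity=.06)
print(robot.current_tool_pos(),robot.current_contact_force())
ims=[]
for n in("scene","side"):
    im=vision.grab_frame(n);cv2.imwrite(f"pics/{n}3.png",im[...,::-1]);Q=proj(cam(n),[.495,-.124,.05]).round().astype(int);print(n,Q)
    ims.append(cv2.resize(im[Q[1]-30:Q[1]+30,Q[0]-30:Q[0]+30,::-1],(390,390),interpolation=cv2.INTER_CUBIC))
cv2.imwrite("pics/z3.png",np.hstack(ims))
print(robot.current_time_s())
E
python3 m.py
```

```text
False [-0.00987046  0.05879732  0.20757989]
gap 0.11064750957305106 [0.47226074 0.11307824 0.05677618] [ 0.64168609 -0.32314128  4.3514128 ]
[0.4787108  0.05442809 0.05677582] [-0.27581497  2.83482509  5.63221961]
scene [225 173]
side [278 159]
11.7833
```

View pics/z3.png

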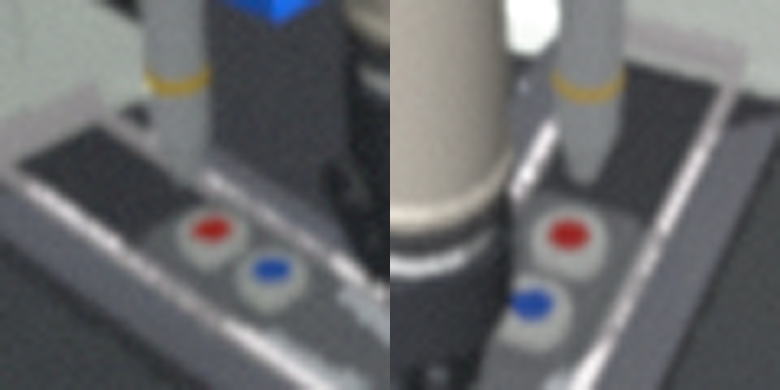

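Tip and dot show in both crops: the tip is at about (183,183) and (195,182), and the dot sits just short of it. I'll compute the remaining distance and move by that. Then I'll release and measure with the wrist camera placed beside the objective.

```bash
cat > n.py <<'E'
from h import *
A,B=cam("scene"),cam("side")
a=np.radians(96.1);u=-np.array([np.cos(a),np.sin(a)])
ia=cv2.imread('pics/scene3.png')[...,::-1].copy();ib=cv2.imread('pics/side3.png')[...,::-1].copy()
r1,_=blob(ia,"red",(195+212/6.5,143+229/6.5),6);r2,_=blob(ib,"red",(248+179/6.5,129+235/6.5),6)
R=tri(A,r1,B,r2);T=tri(A,(223.2,170.2),B,(278,155.2));print("dot",R,"tip",T,"remaining",(T-R)[:2]@u,"lat",np.cross(u,(T-R)[:2]))
print("tipz60",onz(A,(223.2,170.2),.06),onz(B,(278,155.2),.06),"dotz37",onz(A,r1,.037),onz(B,r2,.037))
print("tipbox",onz(A,(130+50/2.4,80+300/2.4),.07),"slidebox",onz(B,(120+432/1.74,40+155/1.74),.035))
o=np.array([.495,-.126])
v=np.array([u[1],-u[0]]) # -> -x side
for yaw in(-83.9,96.1):
  for h in(.10,.12):
   for s in (-1,1):
    for lat in(.11,.13):
      tx=np.array([np.cos(np.radians(yaw)),np.sin(np.radians(yaw))])
      t=o-.071*tx+s*lat*v
      q=robot.inverse_kinematics([*t,h],[180,0,yaw]);print(yaw,h,lat,t.round(3),None if q is None else np.round(q))
E
python3 n.py
```

```text
dot [ 0.49567587 -0.10866708  0.03982448] tip [ 0.49663835 -0.12876964  0.06010273] remaining 0.02009101726577358 lat -0.001179145544412704
tipz60 [ 0.49671786 -0.12808629] [ 0.4969439  -0.12953875] dotz37 [ 0.49374954 -0.11180426] [ 0.49687759 -0.11115782]
tipbox [ 0.76058993 -0.09916118] slidebox [ 0.30374632 -0.39447395]
-83.9 0.1 0.11 [ 0.597 -0.044] [ -21.   33.   34.   91.  -20.   62. -155.]
-83.9 0.1 0.13 [ 0.617 -0.042] [ -20.   35.   34.   88.  -21.   63. -155.]
-83.9 0.1 0.11 [ 0.378 -0.067] [ -25.    9.   36.  123.   -7.   50. -159.]
-83.9 0.1 0.13 [ 0.358 -0.069] [ -25.    6.   36.  126.   -5.   49. -160.]
-83.9 0.12 0.11 [ 0.597 -0.044] [ -21.   32.   34.   90.  -19.   64. -156.]
-83.9 0.12 0.13 [ 0.617 -0.042] [ -20.   34.   34.   87.  -20.   65. -156.]
-83.9 0.12 0.11 [ 0.378 -0.067] [ -26.    6.   36.  122.   -5.   53. -161.]
-83.9 0.12 0.13 [ 0.358 -0.069] [ -26.    4.   36.  125.   -3.   53. -162.]
96.1 0.1 0.11 [ 0.612 -0.185] [18. 35. -4. 83.  3. 63. 20.]
96.1 0.1 0.13 [ 0.632 -0.183] [17. 37. -4. 79.  3. 64. 19.]
96.1 0.1 0.11 [ 0.393 -0.208] [ 23.  14.   3. 114.  -1.  51.  33.]
96.1 0.1 0.13 [ 0.373 -0.21 ] [ 23.  13.   5. 117.  -1.  51.  35.]
96.1 0.12 0.11 [ 0.612 -0.185] [18. 33. -3. 82.  2. 65. 20.]
96.1 0.12 0.13 [ 0.632 -0.183] [17. 36. -4. 78.  2. 66. 19.]
96.1 0.12 0.11 [ 0.393 -0.208] [ 22.  13.   5. 113.  -1.  54.  33.]
96.1 0.12 0.13 [ 0.373 -0.21 ] [ 22.  11.   6. 115.  -1.  54.  35.]n.py:6: DeprecationWarning: Arrays of 2-dimensional vectors are deprecated. Use arrays of 3-dimensional vectors instead. (deprecated in NumPy 2.0)
  R=tri(A,r1,B,r2);T=tri(A,(223.2,170.2),B,(278,155.2));print("dot",R,"tip",T,"remaining",(T-R)[:2]@u,"lat",np.cross(u,(T-R)[:2]))
```

```bash
cat > o.py <<'E'
from h import *
a=np.radians(96.1);u=-np.array([np.cos(a),np.sin(a)]);c=np.array([.4715,.1128])
robot.line_to([*(c+.077*u),.056],velocity=.04)
print(robot.current_tool_pos(),robot.current_contact_force())
fingers.gripper_to(.4)
robot.line_to([*(c+.077*u),.15],velocity=.15)
fingers.gripper_to(0)
robot.move_to([.38,-.069,.12],[180,0,-83.9]);robot.pause(.2)
p=pose();im=vision.grab_frame("wrist");cv2.imwrite("pics/w4.png",im[...,::-1]);np.save("w4.npy",np.r_[p])
P=cam("wrist",p);print(p,proj(P,[.496,-.128,.06]),proj(P,[.496,-.128,.037]),robot.current_time_s())
E
python3 o.py
```

```text
[0.48058635 0.03716093 0.05678622] [0.54283168 1.25607124 5.76364842]
(array([ 0.38045328, -0.06873868,  0.12012414]), array([-1.79976958e+02, -8.08748787e-03, -8.38371846e+01])) [ 82.61378829 108.89462194] [101.70294404 109.16652131] 15.3583
```

View pics/w4.png

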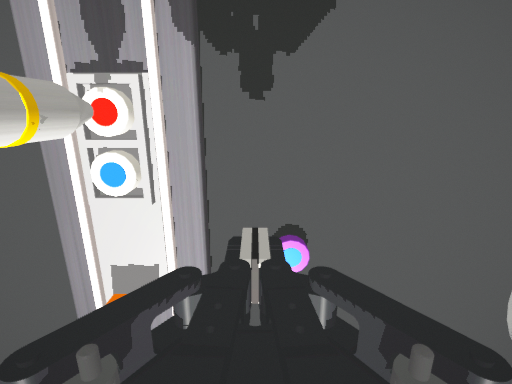

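Dot at about (104,112) and the objective axis at about row 112, so they are nearly aligned. Now for a finer measurement.

```bash
cat > q.py <<'E'
from h import *
a=np.radians(96.1);u=-np.array([np.cos(a),np.sin(a)])
im=cv2.imread("pics/w4.png")[...,::-1].copy();n=np.load("w4.npy",allow_pickle=True);P=cam("wrist",(n[:3],n[3:]))
b,k=blob(im,"red",(104,112),20);D=onz(P,b,.037);print("dot",b,k,D)
h=cv2.cvtColor(im,cv2.COLOR_RGB2HSV);m=(((h[...,0]>=HUE["red"][1]+1)&(h[...,0]<170))|(h[...,1]<110))
red=(((h[...,0]<=5)|(h[...,0]>=174))&(h[...,1]>110)&(h[...,2]>60))
v,uu=np.nonzero(red&(np.hypot(*np.meshgrid(np.arange(512)-104,np.arange(384)-112))<22));print("red bbox",uu.min(),uu.max(),v.min(),v.max())
ye=(h[...,0]>=20)&(h[...,0]<=35)&(h[...,1]>130);v,uu=np.nonzero(ye[:200,:80])
for c in range(18,40,3):
    r=v[uu==c]
    if len(r):print("ring col",c,r.min(),r.max(),(r.min()+r.max())/2)
c=np.array(vision.calibration("wrist")["T_tool_cam"])[:3,3]
C=np.linalg.solve(P[:,:3],-P[:,3]);print("cam",C,"nadir",proj(P,[C[0],C[1],0]))
for z in(.06,.037):print(proj(P,[.496,-.128,z]),proj(P,[*(np.array([.496,-.128])+.001*u),z]))
cv2.imwrite("pics/z4.png",cv2.resize(im[60:160,0:150,::-1],None,fx=5,fy=5,interpolation=cv2.INTER_NEAREST))
E
python3 q.py
```

```text
dot [103.74696707 111.58232236] 577 [ 0.49462094 -0.12648418]
red bbox 91 117 98 125
ring col 18 80 145 112.5
ring col 21 82 144 113.0
ring col 24 85 143 114.0
ring col 27 88 140 114.0
ring col 30 92 138 115.0
ring col 33 97 135 116.0
ring col 36 103 130 116.5
cam [ 0.38735421 -0.13821085  0.24475881] nadir [254.71245899 111.34593623]
[ 82.61378829 108.89462194] [ 82.3440825  107.24588198]
[101.70294404 109.16652131] [101.48994515 107.70129658]
```

View pics/z4.png

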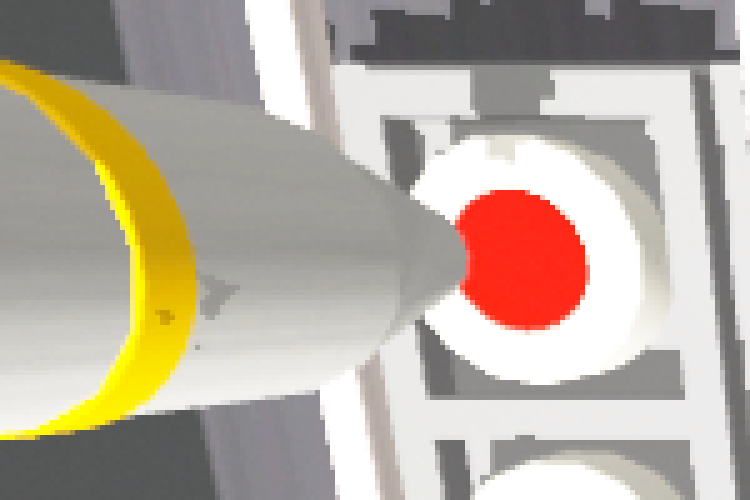

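The dot centre (row 111.8) lies within about 0.3 px (0.2 mm) of the objective axis (row 111.5), and both dishes are in their pockets. The gripper is clear, so I'm handing in.

```bash
python3 -c "
from station import robot,workorder
print(robot.current_time_s());print(workorder.close_job())"
```

```text
15.3583
the job is handed in; nothing more can be done
None
```

I handed in the job at 15.4 s: the red dot sits about 0.2 mm from the objective axis along the slide-way (about 1 mm sideways), both dishes are in their pockets, and the selector points at the green mark.

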